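# Load one mixing ball into a sample jar at the ball dispenser

### The arm

A 7-joint arm with a two-finger parallel gripper is mounted at the origin on the work surface. World frame = base frame: x ahead of the robot, y to its left, z up, the work surface at z = 0. Lengths are in m, angles in rad, forces in N, time in s.
With the tool pointing down it reaches from about 0.425 to 0.875 m from the base axis. Payload 4.7 kg.
Tool frame: the origin (TCP) lies where the fingers leave the gripper's body, on its centre line; the fingertips stand 70 mm ahead of it and the grasp point (between the pads) lies 51 mm ahead of it; z points along the fingers, y is the line along which they close (so a half turn about z gives the same grasp; the last joint's range is limited). The gripper opens to 87 mm and grips with 3 to 60 N. Pads are 19 mm wide; open, the fingers measure 117 mm over their backs; the gripper's body (75 mm by 190 mm) begins 51 mm behind the grasp point.
Start: joints at [1.189, 0.321, -0.07, 1.45, 0.023, 1.371, -0.057], TCP at [0.251, -0.6, 0.292] pointing down, gripper open.
Joint ranges: [-2.86, 2.86], [-0.3, 2.09], [-1.38, 1.24], [0.06, 2.45], [-1.56, 4.7], [0.09, 2.05], [-2.69, 2.69]. Speed limits (rad/s): [2.57, 2.57, 3.14, 3.14, 3.14, 3.14, 3.14].

### API

Orientations are given as a rotation vector (axis times angle).
In Python, from bench import get_state, get_image, get_calibration, close_job gives the robot as it stands.
- The arm moves only by the tool send_rows, never from a script. Its argument "rows" is a list of rows, each an object of numbers: "hand": the finger opening in mm, from 0 to 87; "x", "y", "z": the shift along the world's x, y, z in mm; "roll": the turn about the world's z in degrees. A call has 1 to 10 rows; each row shifts and turns the commanded pose from where the row before left it; what a row does not reach is not made up. A row lasts 1/10 s, in which the tool goes at most 50 mm and 8.59 degrees, less where a joint would pass 70% of its speed; a pose out of reach is approached as far as the arm can. A call is refused whole if a number of a shift passes 50 or a number of a turn 8.59, either way. A call with a gripper value outside its range is refused whole. The fingers move at their own pace and stop on an object; "force" is the grip in N (left out, the last holds). Time passes only in rows, so rows that do not move let the fingers close. It gives the time, the measured TCP pose, the force, the opening and the grip force at its end, in the units of the state.
- get_state(): the state, without advancing time (a new reading comes with each control period).
- get_image(name): name is "scene" or "side" or "wrist"; returns the picture (420x560x3 uint8, blue, green, red); there is no depth.
- get_calibration(name): a dict with "mtx" (3x3 intrinsics, pixels), "world_from_camera" (4x4, takes a point from camera to world coordinates). Camera axes: x right, y down, z forward; pixel columns grow to the right and rows downward; lengths in m; the calibration is good to about 2 mm. The wrist camera is an equidistant fisheye: a pixel r from the principal point sees the ray r / f radians off the axis. A picture is of the moment at which its call begins: read the wrist's pose just before it. get_calibration takes no time and is no camera call; for the wrist camera it gives the pose at the moment of the call.
- close_job(): hands the job in; it is judged then, once.
The state is a dict: "time": time; "joint_positions": joint angles; "qd": joint speeds; "joint_torque": joint torques, N m; "position": TCP position; "tool_rot": TCP orientation; "ft_force": force on the tool from outside, world axes, zero at the start; "torque": the same for the moment, N m; "grip_width": opening from 0.0 (shut) to 1.0 (fully open); "grip_force": force on a finger pad.
Only numpy, scipy, OpenCV 4.12 (cv2) and the standard library are available. Lean on these libraries where they do the work, as an engineer would, in place of code of your own. Each camera call takes 0.05 s, during which the arm holds its last target. There are 200 camera calls.

### The job

Stand the open, uncapped steel jar upright in the blue nest of the ball dispenser's carriage and let go, then push the carriage (it has an upright black knob) fully home under the head. Then press the blue plunger crown on top of the head gently down through its soft first stop to its stiffer second stop, always with less than 30 N, so that the steel ball drops into the jar, and let the plunger come back up. Leave the jar with its ball standing in the nest with the carriage home, and do not disturb the other loose things on the bench.

Things in the scene. Friction and masses are not known exactly. Their poses are not given: they have to be found in the camera images.
- dispenser: ball dispenser: white base plate 330 x 110 x 8 mm, steel column, aluminium carriage on rails, white head clamped on the column. Origin on the table straight below plunger, ball tube and spout (one vertical line); own x points from its front (robot side, where the carriage comes out) to its back, z up. The base reaches from x -230 to +100 mm
- press_line (a point): the dispenser's origin again: the vertical line of plunger and spout at table height. The blue plunger crown is a disc, diameter 36 mm, on top of the head on this line. THE HEAD (white cylinder, diameter 48 mm) IS CLAMPED AT A DIFFERENT, UNMEASURED HEIGHT EACH TIME: crown top 226 to 252 mm above the table. Below it, fixed: clear ball tube, diameter 25 mm, spout underside 76 mm above the table
- column_top (a point): top of the steel column, diameter 24 mm, 258 mm above the table, 72 mm behind the plunger line. Plunger feel: about 1.5 N starts it; soft spring for 10 mm to the first stop (3.5 N); solid there until 5.5 N; stiffer spring for 6 mm more to the solid second stop (11.5 N). The gate drops the ball only in about the last 1.5 mm. Springs back when let go. Over 30 N, even briefly, is too much
- carriage (a joint): slide of the carriage along the dispenser's own x: 0 = fully out to the front, 0.090 m = fully home against its stop with the nest exactly under the spout; it starts 0 to 15 mm in, about 1.5 N of friction, stays where it is left
- nest (a point): centre of the floor of the blue nest ring on the carriage, 12 mm above the table, where the jar's underside stands. The ring is 12 mm high, inner diameter 49 mm, flared to about 57 mm at its top
- knob_top (a point): top centre of the carriage's black upright knob (diameter 16 mm, 45 mm tall, its top 57 mm above the table), 95 mm in front of the nest centre
- jar: open steel jar without cap, outer diameter 44 mm, 60 mm tall, wall 3 mm, floor 5 mm, 0.15 to 0.25 kg, upright; origin at the centre of its underside
- ball_center (a point): centre of the steel ball, diameter 15 mm; at the start it lies on the gate in the clear tube, 93 mm above the table
- capped_jar: closed steel jar, diameter 44 mm, 70 mm tall, with a red cap of diameter 48 mm; bystander, origin at the centre of its underside
- reagent: small amber bottle with white cap, diameter 44 mm, 85 mm tall; bystander, origin at the centre of its underside
- pen_cup: black pen cup, diameter 76 mm, 95 mm tall, pens to 150 mm; bystander, origin at the centre of its underside
- dishes: stack of three clear dishes with yellow filling, diameter 90 mm, 37 mm tall; bystander, origin at the centre of its underside

How it is judged:
On the way, in this order (a step that is already met when the one before it is completed fails the run):
1. the jar stands upright in the nest, let go (horizontal distance between jar and nest below 0.006 m and z of jar in the frame of nest below 0.003 m and angle between jar's own z axis and vertical below 0.08 rad and contact force between the fingers and jar below 0.3 N), for 0.2 s.
2. the carriage is home with the jar still in the nest (value of joint carriage above 0.086 m and horizontal distance between jar and nest below 0.006 m and z of jar in the frame of nest below 0.003 m and angle between jar's own z axis and vertical below 0.08 rad), for 0.2 s.
3. the ball lies in the jar (z of ball_center in the frame of jar between 0 and 0.03 m and horizontal distance between ball_center and jar below 0.018 m and value of joint carriage above 0.086 m), for 0.2 s.
At the end, for the whole second after the job is handed in: the ball lies inside the jar (its centre under 30 mm above the jar's underside); the jar stands upright (within 0.08 rad) and at rest in the nest (within 6 mm of its centre, down on its floor within 3 mm); the carriage is home (joint above 0.086 m); the robot touches nothing (all of step 3 and horizontal distance between jar and nest below 0.006 m and z of jar in the frame of nest below 0.003 m and angle between jar's own z axis and vertical below 0.08 rad and linear speed of jar below 0.02 m/s).
It fails at once if more than 30 N of contact force on the plunger crown (contact force between crown and anything else above 30 N).
It fails at once if the capped jar is moved more than 25 mm or tipped (distance of capped_jar from where it was at the start of the episode above 0.025 m or angle between capped_jar's own z axis and vertical above 0.35 rad).
It fails at once if the reagent is moved more than 25 mm or tipped (distance of reagent from where it was at the start of the episode above 0.025 m or angle between reagent's own z axis and vertical above 0.35 rad).
It fails at once if the pen cup is moved more than 25 mm or tipped (distance of pen_cup from where it was at the start of the episode above 0.025 m or angle between pen_cup's own z axis and vertical above 0.35 rad).
It fails at once if the dishes is moved more than 25 mm or tipped (distance of dishes from where it was at the start of the episode above 0.025 m or angle between dishes's own z axis and vertical above 0.35 rad).
It also fails if it takes over 67 s, if anything falls off the work surface, if the arm or the gripper's body presses on something with over 40 N, if the wrist force passes 120 N, or if a joint passes its speed limit or range.

## Working session

There is one attempt and no reset: what is moved stays moved. The work goes in short steps, Python scripts to look and compute and a tool call to move; the robot and the scene stay as the last step left them, time stands still between calls to the robot, and variables do not carry over. Pictures are saved under pics/ and viewed, at most 10 in all, crops included, and the job is handed in when it is done.

Besides the shell and the picture viewer there is one more tool, called after ">>>" by a JSON object that holds its "op" and its "data", one argument or row to a line. send_rows: Moves the arm, as the interface text tells. Its arguments: {"type":"object","properties":{"rows":{"type":"array","items":{"type":"object","properties":{"hand":{"type":"number"},"x":{"type":"number"},"y":{"type":"number"},"z":{"type":"number"},"roll":{"type":"number"}}}},"force":{"type":"number"}},"required":["rows"]}

```bash
ls; mkdir -p pics; cat > h.py <<'E'
import numpy as np, cv2
from bench import *
def snap(n,f):
    im=get_image(n); cv2.imwrite('pics/'+f,im); return im
def ray(n,u,v,c=None):
    c=c or get_calibration(n); K=np.array(c['mtx']); T=np.array(c['world_from_camera'])
    if n=='wrist':
        a=(u-K[0,2])/K[0,0]; b=(v-K[1,2])/K[1,1]; t=np.hypot(a,b); s=np.sin(t)/max(t,1e-9)
        d=np.array([a*s,b*s,np.cos(t)])
    else: d=np.linalg.inv(K)@[u,v,1]
    return T[:3,3],T[:3,:3]@d
def plane(n,u,v,z,c=None):
    o,d=ray(n,u,v,c); return o+d*(z-o[2])/d[2]
def proj(n,p,c=None):
    c=c or get_calibration(n); K=np.array(c['mtx']); T=np.linalg.inv(np.array(c['world_from_camera']))
    q=T[:3,:3]@p+T[:3,3]
    if n=='wrist':
        r=np.hypot(q[0],q[1]); t=np.arctan2(r,q[2]); return K[0,2]+K[0,0]*t*q[0]/r, K[1,2]+K[1,1]*t*q[1]/r
    x=K@q; return x[:2]/x[2]
E
python3 - <<'E'
from h import *
a=snap('scene','s0.png');b=snap('side','d0.png')
for n in('scene','side'):
    c=get_calibration(n);print(n,np.round(c['mtx'],1).tolist(),np.round(c['world_from_camera'],3).tolist())
print(get_state())
E
```

```text
pics
scene [[393.8, 0.0, 276.3], [0.0, 393.8, 207.6], [0.0, 0.0, 1.0]] [[-0.038, 0.668, -0.743, 1.42], [0.999, 0.028, -0.025, 0.049], [0.004, -0.743, -0.669, 0.957], [0.0, 0.0, 0.0, 1.0]]
side [[453.7, 0.0, 281.2], [0.0, 453.7, 212.9], [0.0, 0.0, 1.0]] [[0.999, -0.031, 0.044, 0.521], [-0.052, -0.732, 0.68, -0.936], [0.011, -0.681, -0.732, 1.169], [0.0, 0.0, 0.0, 1.0]]
{'time': 0.1, 'joint_positions': array([ 1.18912094,  0.32172262, -0.07007273,  1.45152491,  0.02260946,
        1.37082949, -0.05688149]), 'qd': array([ 0.00031588, -0.00234324,  0.00037386, -0.00129177, -0.00126018,
       -0.00107501,  0.0004628 ]), 'joint_torque': array([-6.11392115e-04, -4.92574811e+01, -4.06178311e-01, -3.13399637e+01,
       -6.41596131e-02,  3.94567964e-02,  2.85896994e-05]), 'position': array([ 0.2503977 , -0.59942799,  0.29130187]), 'tool_rot': array([-3.07866177e+00, -6.17366281e-01,  6.87693782e-04]), 'ft_force': array([-0.62074225, -0.26586128, -0.48355062]), 'torque': array([ 0.05829172, -0.00383699, -0.01178234]), 'grip_force': 0.0, 'grip_width': 0.9986511601280177}
```

View pics/s0.png

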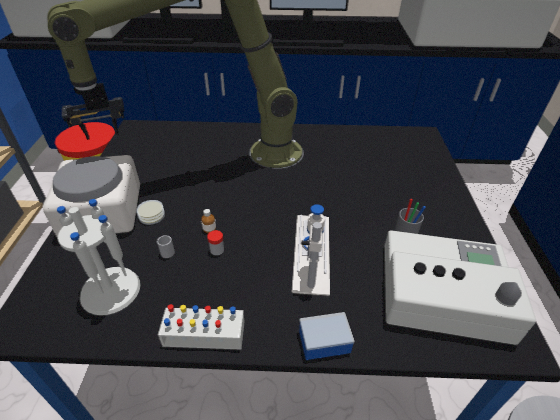

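View pics/d0.png

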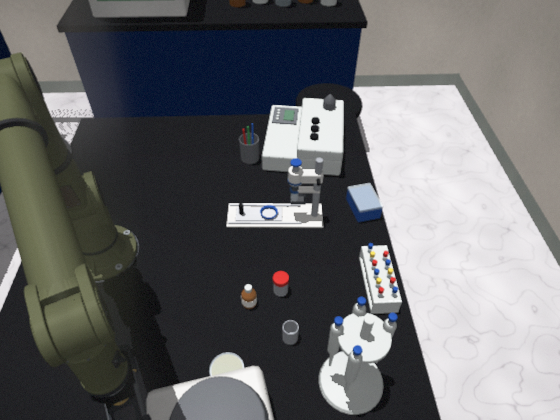

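The scene view shows the jar at (166,247), capped jar at (216,243) and dispenser at (312,250). In the side view the jar is at (290,332), the nest ring at (269,213), the knob at (241,208) and the crown at (296,163). I'll zoom in on these next.

```bash
python3 - <<'E'
from h import *
a=cv2.imread('pics/s0.png');b=cv2.imread('pics/d0.png')
def crop(i,x,y,w,h,s): return cv2.resize(i[y:y+h,x:x+w],None,fx=s,fy=s,interpolation=cv2.INTER_CUBIC)
p=crop(b,220,150,110,85,4) # 440x340
q=crop(b,260,260,60,85,4)   # 240x340
r=crop(a,145,200,100,65,4); 
s=crop(a,290,200,45,65,4)
top=np.hstack([p,q]); bot=np.hstack([r,s,np.zeros((260,100,3),np.uint8)])
cv2.imwrite('pics/c0.png',np.vstack([top,bot]))
hsv=cv2.cvtColor(b,cv2.COLOR_BGR2HSV)
m=cv2.inRange(hsv,(100,120,60),(130,255,255)); 
n,l,st,ce=cv2.connectedComponentsWithStats(m)
for i in range(1,n):
    if 220<ce[i][0]<330 and 140<ce[i][1]<235: print(st[i],ce[i])
w=cv2.inRange(b,(150,150,150),(255,255,255)); w[:195]=0; w[235:]=0; w[:,:215]=0; w[:,335:]=0
c=max(cv2.findContours(w,0,2)[0],key=cv2.contourArea); print(cv2.boxPoints(cv2.minAreaRect(c)))
for z in(.012,.024): print(plane('side',269,213,z))
print(plane('side',290,326,.06), plane('scene',166,241,.06))
E
```

```text
[291 159  11   8  72] [295.65277778 162.23611111]
[289 183   1   1   1] [289. 183.]
[291 184   2   1   2] [291.5 184. ]
[294 185   2   1   2] [294.5 185. ]
[298 184   2   1   2] [298.5 184. ]
[290 187   8   7  22] [292.54545455 190.68181818]
[261 206  16  10  50] [268.68 208.5 ]
[262 216   3   2   3] [263.         216.33333333]
[266 217   8   2   9] [269.77777778 217.77777778]
[[226. 203.]
 [322. 203.]
 [322. 226.]
 [226. 226.]]
[0.54813455 0.13863993 0.012     ]
[0.54785619 0.12749394 0.024     ]
[ 0.58963174 -0.32619851  0.06      ] [ 0.5926514 -0.3216672  0.06     ]
```

View pics/c0.png

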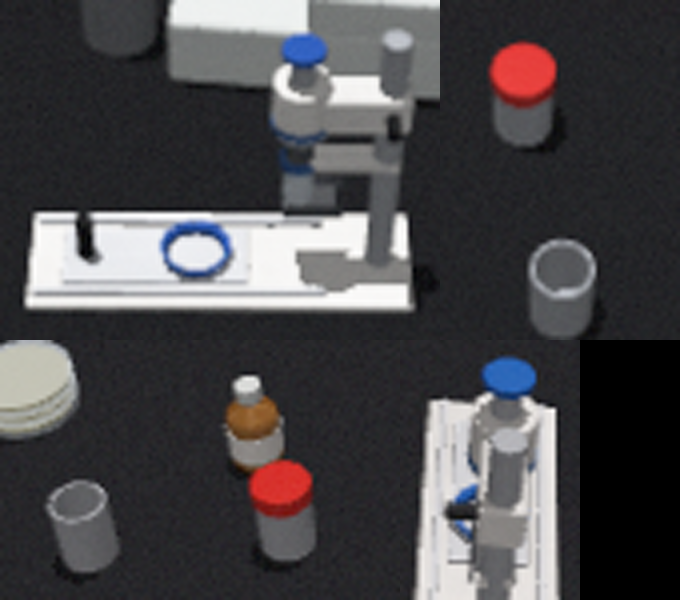

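The crop gives the jar rim centre, nest ring, knob, base corners, crown and column top in both views, so I can cast the rays.

```bash
python3 - <<'E'
from h import *
print('jar',plane('side',290.5,328,.06), plane('scene',165,240.5,.06))
print('nest',plane('side',269,211.75,.024),'knob',plane('side',241,203.5,.057))
for p in((228.2,203.2),(322,203.2),(323.2,227.2),(226.2,226.7)): print('base',plane('side',*p,.008))
def tri(a,b):
    o,d=ray('side',*a);p,e=ray('scene',*b)
    A=np.c_[d,-e];s=np.linalg.lstsq(A,p-o,rcond=None)[0];return o+d*s[0],p+e*s[1]
print('crown',tri((296,161.5),(317.25,208.5)))
print('col',plane('side',319.5,160,.258),plane('scene',317,224.5,.258))
print('capped',plane('side',280.8,279,.07),'reag',plane('side',249,289,.085),plane('scene',206.5,211,.085))
E
```

```text
jar [ 0.59058896 -0.33223852  0.06      ] [ 0.59067488 -0.32529336  0.06      ]
nest [0.54805697 0.1333823  0.024     ] knob [0.45328025 0.14501314 0.057     ]
base [0.40481388 0.19602459 0.008     ]
base [0.73886534 0.18215164 0.008     ]
base [0.73003272 0.06876964 0.008     ]
base [0.40104113 0.08504347 0.008     ]
crown (array([0.63347621, 0.13161841, 0.249828  ]), array([0.6332228 , 0.13191798, 0.25014502]))
col [0.70538035 0.12631345 0.258     ] [0.70263076 0.12797219 0.258     ]
capped [ 0.57218276 -0.17898396  0.07      ] reag [ 0.48013539 -0.21918079  0.085     ] [ 0.47715065 -0.2119393   0.085     ]
```

```bash
python3 - <<'E'
from h import *
print('carousel base edges',plane('scene',110,290,0.01),plane('side',352,385,.01),plane('scene',140,285,.01),plane('side',320,375,.01))
def tri(a,b):
    o,d=ray('side',*a);p,e=ray('scene',*b)
    A=np.c_[d,-e];s=np.linalg.lstsq(A,p-o,rcond=None)[0];return o+d*s[0],p+e*s[1]
print(tri((338,324),(62,210)), tri((360,302),(97,203)),tri((338,324),(103,219)), tri((357,350),(62,210)),tri((357,350),(75,237)))
print('centrifuge corner', plane('scene',138,190,.1))
E
```

```text
carousel base edges [ 0.74642287 -0.45711534  0.01      ] [ 0.74170427 -0.47472679  0.01      ] [ 0.72519854 -0.37525656  0.01      ] [ 0.66196101 -0.44442362  0.01      ]
(array([ 0.6751853 , -0.46533712,  0.3129798 ]), array([ 0.71990938, -0.50527009,  0.2990563 ])) (array([ 0.7285407, -0.4195737,  0.3214602]), array([ 0.7191246 , -0.41003728,  0.32497025])) (array([ 0.68757884, -0.42741296,  0.24402203]), array([ 0.69023951, -0.430031  ,  0.2430604 ])) (array([ 0.71053578, -0.51380207,  0.28949058]), array([ 0.70990592, -0.51319316,  0.28964748])) (array([ 0.72482096, -0.48191325,  0.22308179]), array([ 0.73627542, -0.49268239,  0.22037452]))
centrifuge corner [ 0.39765585 -0.4590244   0.1       ]
```

>>> {"op": "send_rows", "data": {
  "rows": [
    {"x":30,"y":25,"z":10,"roll":-5},
    {"x":40,"y":35,"roll":-7},
    {"x":40,"y":35,"roll":-7},
    {"x":40,"y":35,"roll":-6.3},
    {"x":40,"y":35},
    {"x":40,"y":35},
    {"x":40,"y":35},
    {"x":35,"y":35},
    {"x":20,"y":0},
    {"x":0}
  ]
}}

```text
schema error: expected keys hand, x, y, z, roll
```

>>> {"op": "send_rows", "data": {
  "rows": [
    {"hand":87,"x":30,"y":25,"z":10,"roll":-5},
    {"hand":87,"x":40,"y":35,"z":0,"roll":-7},
    {"hand":87,"x":40,"y":35,"z":0,"roll":-7},
    {"hand":87,"x":40,"y":35,"z":0,"roll":-6.3},
    {"hand":87,"x":40,"y":35,"z":0,"roll":0},
    {"hand":87,"x":40,"y":35,"z":0,"roll":0},
    {"hand":87,"x":40,"y":35,"z":0,"roll":0},
    {"hand":87,"x":35,"y":35,"z":0,"roll":0},
    {"hand":87,"x":15,"y":0,"z":-50,"roll":0},
    {"hand":87,"x":0,"y":0,"z":0,"roll":0}
  ]
}}

```text
time: 1.1
position: [0.5557, -0.3377, 0.2474]
tool_rot: [-3.134, 0.062, 0.014]
ft_force: [-1.1, -0.5, -1.6]
grip_width: 1.002
grip_force: 0.0
```

```bash
python3 - <<'E'
from h import *
s=get_state();print(s['position'],s['tool_rot'],s['time'],s['ft_force'])
c=get_calibration('wrist');print(c)
print('exp rim px',proj('wrist',np.array([.5906,-.329,.06]),c))
snap('wrist','w1.png')
E
```

```text
[ 0.55572439 -0.33772303  0.24741507] [-3.13438434  0.06229057  0.0137245 ] 1.1 [-1.13206155 -0.50670589 -1.63955655]
{'mtx': array([[325.1922621 ,   0.        , 281.36159413],
       [  0.        , 325.1922621 , 209.37401131],
       [  0.        ,   0.        ,   1.        ]]), 'world_from_camera': array([[-0.03987488, -0.96070626, -0.27468796,  0.62868702],
       [-0.99918634,  0.036672  ,  0.01678782, -0.3416541 ],
       [-0.00605481,  0.27513387, -0.96138686,  0.338968  ],
       [ 0.        ,  0.        ,  0.        ,  1.        ]])}
exp rim px (np.float64(270.4357752686896), np.float64(163.40697375987014))
```

View pics/w1.png

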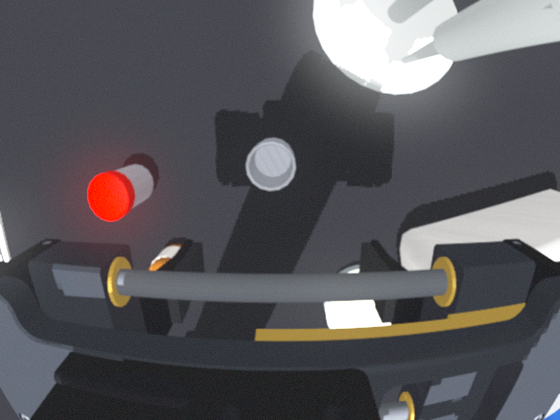

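The jar rim centre is at (271,164), matching the predicted (270,163), so the jar is at (0.5906,-0.329). The wrist camera sits on the +x side of the tool, so I'll turn the hand by half a turn before placing to keep it clear of the head. First I go down on the jar.

>>> {"op": "send_rows", "data": {
  "rows": [
    {"hand":87,"x":20,"y":5,"z":0,"roll":0},
    {"hand":87,"x":0,"y":0,"z":-30,"roll":0},
    {"hand":87,"x":0,"y":0,"z":-40,"roll":0},
    {"hand":87,"x":0,"y":0,"z":0,"roll":0},
    {"hand":87,"x":0,"y":0,"z":0,"roll":0},
    {"hand":87,"x":0,"y":0,"z":0,"roll":0}
  ]
}}

```text
time: 1.75
position: [0.5765, -0.3387, 0.1876]
tool_rot: [3.138, -0.074, 0.006]
ft_force: [0.3, -0.1, 2.0]
grip_width: 1.002
grip_force: 0.0
```

>>> {"op": "send_rows", "data": {
  "rows": [
    {"hand":87,"x":14,"y":9.5,"z":0,"roll":0},
    {"hand":87,"x":0,"y":0,"z":0,"roll":0},
    {"hand":87,"x":0,"y":0,"z":0,"roll":0},
    {"hand":87,"x":0,"y":0,"z":-25,"roll":0},
    {"hand":87,"x":0,"y":0,"z":-35,"roll":0},
    {"hand":87,"x":0,"y":0,"z":-15,"roll":0},
    {"hand":87,"x":0,"y":0,"z":0,"roll":0},
    {"hand":87,"x":0,"y":0,"z":0,"roll":0}
  ]
}}

```text
time: 2.55
position: [0.5902, -0.328, 0.1102]
tool_rot: [3.14, -0.072, 0.001]
ft_force: [0.2, -1.1, 0.0]
grip_width: 0.996
grip_force: 0.0
```

>>> {"op": "send_rows", "data": {
  "rows": [
    {"hand":87,"x":0,"y":-1,"z":-13,"roll":0},
    {"hand":60,"x":0,"y":0,"z":0,"roll":0},
    {"hand":50,"x":0,"y":0,"z":0,"roll":0},
    {"hand":30,"x":0,"y":0,"z":0,"roll":0},
    {"hand":30,"x":0,"y":0,"z":0,"roll":0},
    {"hand":30,"x":0,"y":0,"z":0,"roll":0},
    {"hand":30,"x":0,"y":0,"z":0,"roll":0},
    {"hand":30,"x":0,"y":0,"z":0,"roll":0}
  ],
  "force": 20
}}

```text
time: 3.35
position: [0.5898, -0.3286, 0.0966]
tool_rot: [3.141, -0.072, 0.0]
ft_force: [-0.9, 0.4, 1.2]
grip_width: 0.503
grip_force: 20.0
```

>>> {"op": "send_rows", "data": {
  "rows": [
    {"hand":30,"x":0,"y":0,"z":20,"roll":0},
    {"hand":30,"x":0,"y":0,"z":40,"roll":0},
    {"hand":30,"x":0,"y":10,"z":45,"roll":0},
    {"hand":30,"x":-10,"y":40,"z":25,"roll":0},
    {"hand":30,"x":-20,"y":45,"z":0,"roll":0},
    {"hand":30,"x":-20,"y":45,"z":0,"roll":0},
    {"hand":30,"x":0,"y":45,"z":0,"roll":0},
    {"hand":30,"x":0,"y":45,"z":0,"roll":0},
    {"hand":30,"x":0,"y":40,"z":0,"roll":0},
    {"hand":30,"x":0,"y":15,"z":0,"roll":0}
  ]
}}

```text
time: 4.35
position: [0.5391, -0.038, 0.2264]
tool_rot: [-3.139, 0.061, 0.001]
ft_force: [0.4, 0.0, -2.1]
grip_width: 0.498
grip_force: 20.0
```

>>> {"op": "send_rows", "data": {
  "rows": [
    {"hand":30,"x":0,"y":0,"z":0,"roll":0},
    {"hand":30,"x":0,"y":0,"z":0,"roll":0},
    {"hand":30,"x":0,"y":0,"z":0,"roll":0}
  ]
}}

```text
time: 4.65
position: [0.5396, -0.046, 0.2261]
tool_rot: [3.14, -0.077, -0.001]
ft_force: [0.8, 0.3, -1.2]
grip_width: 0.498
grip_force: 20.0
```

```bash
python3 - <<'E'
from h import *
c=get_calibration('wrist');np.save('w2c.npy',c)
s=get_state();print(s['position'],s['joint_positions'])
print('exp nest',proj('wrist',np.array([.548,.134,.024]),c),'knob',proj('wrist',np.array([.453,.14,.057]),c),'crown',proj('wrist',np.array([.6333,.1318,.25]),c))
snap('wrist','w2.png')
E
```

```text
[ 0.53962017 -0.04603829  0.22607405] [ 0.40354129  0.15820694 -0.401731    1.79615183  0.06708373  1.20104134
 -1.63771592]
exp nest (np.float64(106.21244755076225), np.float64(201.19949756969487)) knob (np.float64(106.26032226676043), np.float64(297.8486174554936)) crown (np.float64(-118.60246446716349), np.float64(143.06902382048665))
```

View pics/w2.png

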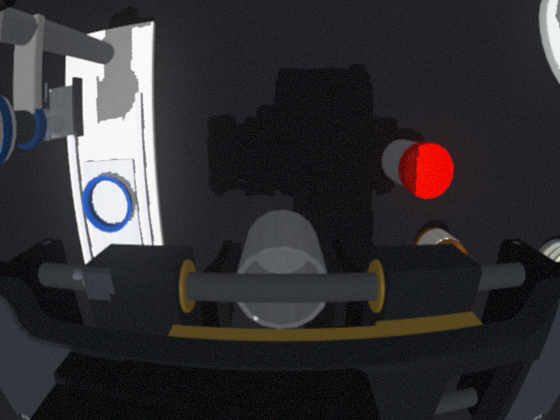

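The nest ring is at about (108,202), agreeing with the predicted (106,201), and the jar hangs straight in the fingers. I'll refine the nest position and the yaw from this picture.

```bash
python3 - <<'E'
from h import *
c=np.load('w2c.npy',allow_pickle=True).item(); im=cv2.imread('pics/w2.png')
m=cv2.inRange(cv2.cvtColor(im,cv2.COLOR_BGR2HSV),(100,130,60),(130,255,255)); m[:160]=0;m[250:]=0;m[:,150:]=0
p=np.argwhere(m)[:,::-1].astype(float)
for z in(.012,.024):
    q=np.array([plane('wrist',*x,z,c)[:2] for x in p]); print(z,len(q),cv2.fitEllipse(q.astype(np.float32)*1000),(q.min(0)+q.max(0))/2)
a=plane('wrist',154,22,.008,c);b=plane('wrist',162.5,243,.008,c);print(a,b,np.degrees(np.arctan2(a[1]-b[1],a[0]-b[0])))
E
```

```text
0.012 834 ((545.7578735351562, 151.71395874023438), (49.473793029785156, 266.7254638671875), 158.43838500976562) [0.56043086 0.20931152]
0.024 834 ((548.346923828125, 143.81446838378906), (47.53529739379883, 256.27301025390625), 158.43838500976562) [0.56244467 0.19915451]
[0.72579166 0.07124061 0.008     ] [0.49480648 0.08302294 0.008     ] -2.920070759580358
```

>>> {"op": "send_rows", "data": {
  "rows": [
    {"hand":30,"x":0,"y":0,"z":0,"roll":8},
    {"hand":30,"x":0,"y":0,"z":0,"roll":8},
    {"hand":30,"x":0,"y":0,"z":0,"roll":8},
    {"hand":30,"x":0,"y":0,"z":0,"roll":8},
    {"hand":30,"x":0,"y":0,"z":0,"roll":8},
    {"hand":30,"x":0,"y":0,"z":0,"roll":8},
    {"hand":30,"x":0,"y":0,"z":0,"roll":8},
    {"hand":30,"x":0,"y":0,"z":0,"roll":8},
    {"hand":30,"x":0,"y":0,"z":0,"roll":8},
    {"hand":30,"x":0,"y":0,"z":0,"roll":8}
  ]
}}

```text
time: 5.7
position: [0.5397, -0.0455, 0.2262]
tool_rot: [2.449, 1.967, -0.001]
ft_force: [-0.0, -0.0, -2.0]
grip_width: 0.507
grip_force: 20.0
```

>>> {"op": "send_rows", "data": {
  "rows": [
    {"hand":30,"x":0,"y":0,"z":0,"roll":8},
    {"hand":30,"x":0,"y":0,"z":0,"roll":8},
    {"hand":30,"x":0,"y":0,"z":0,"roll":8},
    {"hand":30,"x":0,"y":0,"z":0,"roll":8},
    {"hand":30,"x":0,"y":0,"z":0,"roll":8},
    {"hand":30,"x":0,"y":0,"z":0,"roll":8},
    {"hand":30,"x":0,"y":0,"z":0,"roll":8},
    {"hand":30,"x":0,"y":0,"z":0,"roll":8},
    {"hand":30,"x":0,"y":0,"z":0,"roll":8},
    {"hand":30,"x":0,"y":0,"z":0,"roll":8}
  ]
}}

```text
time: 6.7
position: [0.5397, -0.0455, 0.2262]
tool_rot: [-0.612, -3.081, 0.0]
ft_force: [-0.1, 0.1, -1.0]
grip_width: 0.502
grip_force: 20.0
```

>>> {"op": "send_rows", "data": {
  "rows": [
    {"hand":30,"x":0,"y":0,"z":0,"roll":8},
    {"hand":30,"x":0,"y":0,"z":0,"roll":8},
    {"hand":30,"x":0,"y":0,"z":0,"roll":4},
    {"hand":30,"x":0,"y":0,"z":0,"roll":0},
    {"hand":30,"x":0,"y":0,"z":0,"roll":0}
  ]
}}

```text
time: 7.2
position: [0.5397, -0.0449, 0.2263]
tool_rot: [-0.078, -3.14, -0.0]
ft_force: [-0.1, -0.8, -1.8]
grip_width: 0.499
grip_force: 20.0
```

```bash
python3 - <<'E'
from h import *
c=np.load('w2c.npy',allow_pickle=True).item(); im=cv2.imread('pics/w2.png')
m=cv2.inRange(cv2.cvtColor(im,cv2.COLOR_BGR2HSV),(100,130,60),(130,255,255)); m[:165]=0;m[240:]=0;m[:,140:]=0;m[:,:75]=0
p=np.argwhere(m)[:,::-1].astype(float)
for z in(.012,.024):
    q=np.array([plane('wrist',*x,z,c)[:2] for x in p]); print(z,len(q),cv2.fitEllipse(q.astype(np.float32)*1000),(q.min(0)+q.max(0))/2)
E
```

```text
0.012 822 ((542.9810791015625, 141.81959533691406), (56.78927230834961, 58.479225158691406), 6.796388626098633) [0.54243672 0.1431856 ]
0.024 822 ((545.6786499023438, 134.30711364746094), (54.56410217285156, 56.18783950805664), 6.796475887298584) [0.54515559 0.1356196 ]
```

>>> {"op": "send_rows", "data": {
  "rows": [
    {"hand":30,"x":0,"y":25,"z":0,"roll":0},
    {"hand":30,"x":0,"y":40,"z":0,"roll":0},
    {"hand":30,"x":0,"y":40,"z":0,"roll":0},
    {"hand":30,"x":0,"y":40,"z":0,"roll":0},
    {"hand":30,"x":3.5,"y":24,"z":0,"roll":0},
    {"hand":30,"x":3.5,"y":10,"z":0,"roll":0},
    {"hand":30,"x":0,"y":0,"z":0,"roll":0},
    {"hand":30,"x":0,"y":0,"z":0,"roll":0},
    {"hand":30,"x":0,"y":0,"z":0,"roll":0}
  ]
}}

```text
time: 8.1
position: [0.547, 0.1328, 0.2261]
tool_rot: [-0.077, -3.14, 0.002]
ft_force: [-0.1, -0.5, -2.6]
grip_width: 0.5
grip_force: 20.0
```

>>> {"op": "send_rows", "data": {
  "rows": [
    {"hand":30,"x":0,"y":0,"z":-25,"roll":0},
    {"hand":30,"x":0,"y":0,"z":-35,"roll":0},
    {"hand":30,"x":0,"y":0,"z":-20,"roll":0},
    {"hand":30,"x":0,"y":0,"z":0,"roll":0},
    {"hand":30,"x":0,"y":0,"z":0,"roll":0},
    {"hand":30,"x":0,"y":0,"z":0,"roll":0}
  ]
}}

```text
time: 8.7
position: [0.5479, 0.135, 0.148]
tool_rot: [0.074, 3.138, 0.001]
ft_force: [0.2, 0.1, -1.7]
grip_width: 0.504
grip_force: 20.0
```

```bash
python3 - <<'E'
from h import *
c=get_calibration('wrist');s=get_state();print(s['position'],s['joint_positions'][6],s['ft_force'])
a=snap('wrist','w3a.png');b=get_image('side')[150:240,215:335]
b=cv2.resize(b,(560,420),interpolation=cv2.INTER_CUBIC)
cv2.imwrite('pics/w3.png',cv2.resize(np.vstack([a[:,:],b]),None,fx=.71,fy=.71))
E
```

```text
[0.54787254 0.13502337 0.14804483] 1.0273722333525073 [ 0.15269116  0.14844982 -1.67347823]
```

View pics/w3.png

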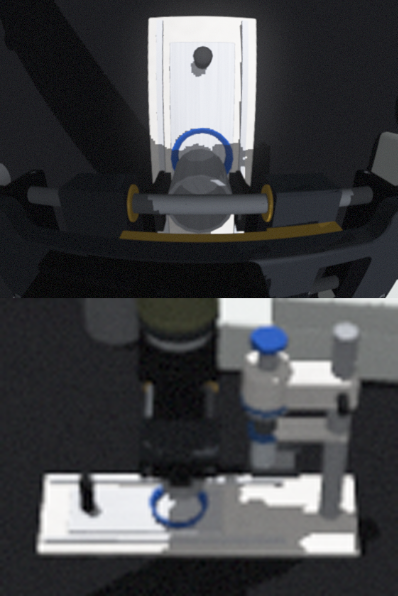

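The wrist view shows the ring's front arc around (284,195) full scale and the knob at (284,79). The side view shows the jar over the ring, clear of the head. One refinement before lowering.

```bash
python3 - <<'E'
from h import *
from scipy.optimize import least_squares as LS
c=get_calibration('wrist'); im=cv2.imread('pics/w3a.png')
hsv=cv2.cvtColor(im,cv2.COLOR_BGR2HSV)
m=cv2.inRange(hsv,(100,130,60),(130,255,255)); m[240:]=0
p=np.argwhere(m)[:,::-1].astype(float);print(p.min(0),p.max(0))
top=np.array([p[p[:,0]==u][:,1].min() for u in range(255,315)])  # outer upper edge
for z in (.012,.024):
    q=np.array([plane('wrist',u,v,z,c)[:2] for u,v in zip(range(255,315),top)])
    print('outer',z,LS(lambda k:np.hypot(*(q-k[:2]).T)-k[2],[.547,.134,.028]).x)
k=cv2.inRange(hsv,(0,0,0),(255,255,95));k=k[60:108,255:315];n,l,st,ce=cv2.connectedComponentsWithStats(k);print(st[1:],ce[1:]+[255,60])
print('knob top',plane('wrist',286,79,.057,c))
E
```

```text
[241. 181.] [327. 239.]
outer 0.012 [0.54835112 0.13648844 0.03185417]
outer 0.024 [0.544418   0.13658227 0.03017758]
[[ 18   6  26  31 620]] [[285.01451613  80.7516129 ]]
knob top [0.45043186 0.14191516 0.057     ]
```

>>> {"op": "send_rows", "data": {
  "rows": [
    {"hand":30,"x":-1,"y":1,"z":-10,"roll":0},
    {"hand":30,"x":0,"y":0,"z":-10,"roll":0},
    {"hand":30,"x":0,"y":0,"z":-6,"roll":0},
    {"hand":30,"x":0,"y":0,"z":-3,"roll":0},
    {"hand":30,"x":0,"y":0,"z":0,"roll":0},
    {"hand":30,"x":0,"y":0,"z":0,"roll":0}
  ]
}}

```text
time: 9.4
position: [0.5458, 0.1364, 0.1174]
tool_rot: [0.072, 3.141, 0.0]
ft_force: [0.4, -0.5, -1.5]
grip_width: 0.5
grip_force: 20.0
```

>>> {"op": "send_rows", "data": {
  "rows": [
    {"hand":30,"x":0,"y":0,"z":-3,"roll":0},
    {"hand":30,"x":0,"y":0,"z":-3,"roll":0},
    {"hand":30,"x":0,"y":0,"z":-2,"roll":0},
    {"hand":30,"x":0,"y":0,"z":0,"roll":0},
    {"hand":30,"x":0,"y":0,"z":0,"roll":0}
  ]
}}

```text
time: 9.9
position: [0.5457, 0.1363, 0.1093]
tool_rot: [-0.072, -3.141, -0.0]
ft_force: [0.5, -0.1, -2.3]
grip_width: 0.505
grip_force: 20.0
```

>>> {"op": "send_rows", "data": {
  "rows": [
    {"hand":30,"x":0,"y":0,"z":-1,"roll":0},
    {"hand":30,"x":0,"y":0,"z":0,"roll":0},
    {"hand":48,"x":0,"y":0,"z":0,"roll":0},
    {"hand":60,"x":0,"y":0,"z":0,"roll":0},
    {"hand":75,"x":0,"y":0,"z":0,"roll":0},
    {"hand":75,"x":0,"y":0,"z":0,"roll":0},
    {"hand":75,"x":0,"y":0,"z":0,"roll":0},
    {"hand":75,"x":0,"y":0,"z":0,"roll":0}
  ]
}}

```text
time: 10.7
position: [0.5458, 0.1363, 0.1084]
tool_rot: [0.072, 3.141, 0.0]
ft_force: [-0.8, -0.1, -0.4]
grip_width: 0.845
grip_force: 0.0
```

>>> {"op": "send_rows", "data": {
  "rows": [
    {"hand":75,"x":0,"y":0,"z":15,"roll":0},
    {"hand":75,"x":0,"y":0,"z":30,"roll":0},
    {"hand":75,"x":0,"y":0,"z":40,"roll":0},
    {"hand":75,"x":0,"y":0,"z":0,"roll":0},
    {"hand":75,"x":0,"y":0,"z":0,"roll":0}
  ]
}}

```text
time: 11.2
position: [0.5465, 0.1366, 0.1954]
tool_rot: [0.072, 3.137, 0.0]
ft_force: [0.4, 0.5, -0.5]
grip_width: 0.863
grip_force: 0.0
```

```bash
python3 - <<'E'
from h import *
c=get_calibration('wrist');s=get_state();print(s['position'],s['ft_force'])
a=snap('wrist','w4a.png');b=get_image('side')[150:240,215:335]
np.save('w4c.npy',c)
b=cv2.resize(b,(560,420),interpolation=cv2.INTER_CUBIC)
cv2.imwrite('pics/w4.png',cv2.resize(np.vstack([a[:,:],b]),None,fx=.71,fy=.71))
E
```

```text
[0.54650893 0.13655386 0.19537641] [ 0.37182476  0.46877649 -0.47419142]
```

View pics/w4.png

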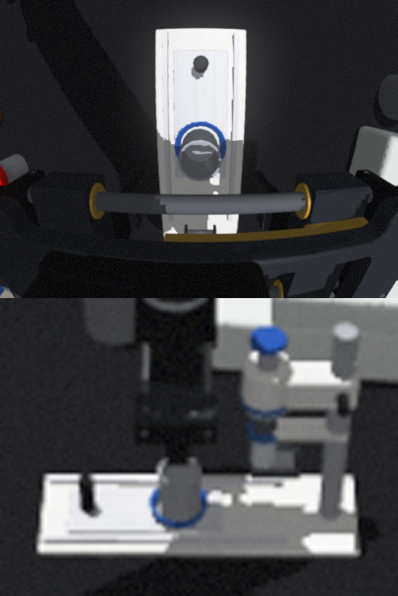

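The jar stands upright inside the ring. Next the knob: grip it lightly so that the fingers slip at the stop, and carry the carriage home.

>>> {"op": "send_rows", "data": {
  "rows": [
    {"hand":50,"x":-26,"y":1,"z":0,"roll":0},
    {"hand":50,"x":-40,"y":2,"z":0,"roll":0},
    {"hand":50,"x":-30,"y":1.5,"z":0,"roll":0},
    {"hand":50,"x":0,"y":0,"z":0,"roll":0},
    {"hand":50,"x":0,"y":0,"z":0,"roll":0},
    {"hand":50,"x":0,"y":0,"z":-30,"roll":0},
    {"hand":50,"x":0,"y":0,"z":-40,"roll":0},
    {"hand":50,"x":0,"y":0,"z":-28,"roll":0},
    {"hand":50,"x":0,"y":0,"z":0,"roll":0},
    {"hand":50,"x":0,"y":0,"z":0,"roll":0}
  ]
}}

```text
time: 12.3
position: [0.4502, 0.1411, 0.0954]
tool_rot: [-0.072, -3.139, -0.002]
ft_force: [-0.2, 0.2, 0.0]
grip_width: 0.574
grip_force: 0.0
```

>>> {"op": "send_rows", "data": {
  "rows": [
    {"hand":30,"x":0,"y":0,"z":0,"roll":0},
    {"hand":18,"x":0,"y":0,"z":0,"roll":0},
    {"hand":5,"x":0,"y":0,"z":0,"roll":0},
    {"hand":5,"x":0,"y":0,"z":0,"roll":0},
    {"hand":5,"x":0,"y":0,"z":0,"roll":0},
    {"hand":5,"x":0,"y":0,"z":0,"roll":0}
  ],
  "force": 12
}}

```text
time: 12.9
position: [0.45, 0.1418, 0.0958]
tool_rot: [0.071, 3.14, 0.003]
ft_force: [-0.1, 3.5, 0.6]
grip_width: 0.177
grip_force: 12.0
```

>>> {"op": "send_rows", "data": {
  "rows": [
    {"hand":5,"x":4,"y":0,"z":0,"roll":0},
    {"hand":5,"x":8,"y":-0.5,"z":0,"roll":0},
    {"hand":5,"x":10,"y":-0.5,"z":0,"roll":0},
    {"hand":5,"x":12,"y":-0.6,"z":0,"roll":0},
    {"hand":5,"x":12,"y":-0.6,"z":0,"roll":0},
    {"hand":5,"x":12,"y":-0.6,"z":0,"roll":0},
    {"hand":5,"x":10,"y":-0.5,"z":0,"roll":0},
    {"hand":5,"x":6,"y":-0.3,"z":0,"roll":0},
    {"hand":5,"x":3,"y":0,"z":0,"roll":0},
    {"hand":5,"x":0,"y":0,"z":0,"roll":0}
  ]
}}

```text
time: 13.9
position: [0.5286, 0.1379, 0.0958]
tool_rot: [0.072, 3.138, 0.003]
ft_force: [1.6, 3.9, 3.6]
grip_width: 0.183
grip_force: 12.0
```

>>> {"op": "send_rows", "data": {
  "rows": [
    {"hand":5,"x":2,"y":0,"z":0,"roll":0},
    {"hand":5,"x":2,"y":0,"z":0,"roll":0},
    {"hand":5,"x":2,"y":0,"z":0,"roll":0},
    {"hand":5,"x":0,"y":0,"z":0,"roll":0},
    {"hand":5,"x":0,"y":0,"z":0,"roll":0}
  ]
}}

```text
time: 14.4
position: [0.5335, 0.1377, 0.0957]
tool_rot: [0.071, 3.139, 0.001]
ft_force: [-0.3, 4.5, 6.5]
grip_width: 0.177
grip_force: 12.0
```

>>> {"op": "send_rows", "data": {
  "rows": [
    {"hand":5,"x":2,"y":0,"z":0,"roll":0},
    {"hand":5,"x":2,"y":0,"z":0,"roll":0},
    {"hand":5,"x":2,"y":0,"z":0,"roll":0},
    {"hand":5,"x":0,"y":0,"z":0,"roll":0},
    {"hand":5,"x":0,"y":0,"z":0,"roll":0}
  ]
}}

```text
time: 14.9
position: [0.537, 0.1376, 0.0956]
tool_rot: [-0.071, -3.136, 0.002]
ft_force: [-8.7, 2.9, 12.6]
grip_width: 0.183
grip_force: 12.0
```

>>> {"op": "send_rows", "data": {
  "rows": [
    {"hand":20,"x":0,"y":0,"z":0,"roll":0},
    {"hand":40,"x":0,"y":0,"z":0,"roll":0},
    {"hand":50,"x":0,"y":0,"z":0,"roll":0},
    {"hand":50,"x":0,"y":0,"z":0,"roll":0},
    {"hand":50,"x":-3,"y":0,"z":20,"roll":0},
    {"hand":50,"x":-5,"y":0,"z":40,"roll":0},
    {"hand":50,"x":-10,"y":0,"z":45,"roll":0},
    {"hand":30,"x":-20,"y":0,"z":45,"roll":0},
    {"hand":10,"x":-20,"y":0,"z":45,"roll":0},
    {"hand":0,"x":0,"y":0,"z":45,"roll":0}
  ]
}}

```text
time: 15.9
position: [0.4785, 0.1375, 0.3371]
tool_rot: [-0.07, -3.141, 0.004]
ft_force: [1.1, -0.8, -0.8]
grip_width: 0.383
grip_force: 0.0
```

>>> {"op": "send_rows", "data": {
  "rows": [
    {"hand":0,"x":0,"y":0,"z":20,"roll":0},
    {"hand":0,"x":0,"y":0,"z":0,"roll":0},
    {"hand":0,"x":0,"y":0,"z":0,"roll":0}
  ]
}}

```text
time: 16.2
position: [0.4807, 0.1367, 0.355]
tool_rot: [-0.073, -3.141, 0.001]
ft_force: [-0.6, -0.3, 0.0]
grip_width: 0.111
grip_force: 0.0
```

```bash
python3 - <<'E'
from h import *
c=get_calibration('wrist');s=get_state();print(s['position'],s['ft_force'])
a=snap('wrist','w5a.png');b=snap('side','d5.png')[150:240,215:335];e=snap('scene','s5.png')[190:260,280:350]
np.save('w5c.npy',c)
print('exp crown',proj('wrist',np.array([.6325,.1325,.25]),c))
f=lambda i:cv2.resize(i,(400,300),interpolation=cv2.INTER_CUBIC)
cv2.imwrite('pics/w5.png',np.vstack([np.hstack([f(a),f(b)]),np.hstack([f(e),f(e)*0])])[:600])
E
```

```text
[0.48068878 0.1366588  0.35495661] [-0.56355244 -0.3070319   0.04876255]
exp crown (np.float64(285.2924015128847), np.float64(398.48177652878474))
```

View pics/w5.png

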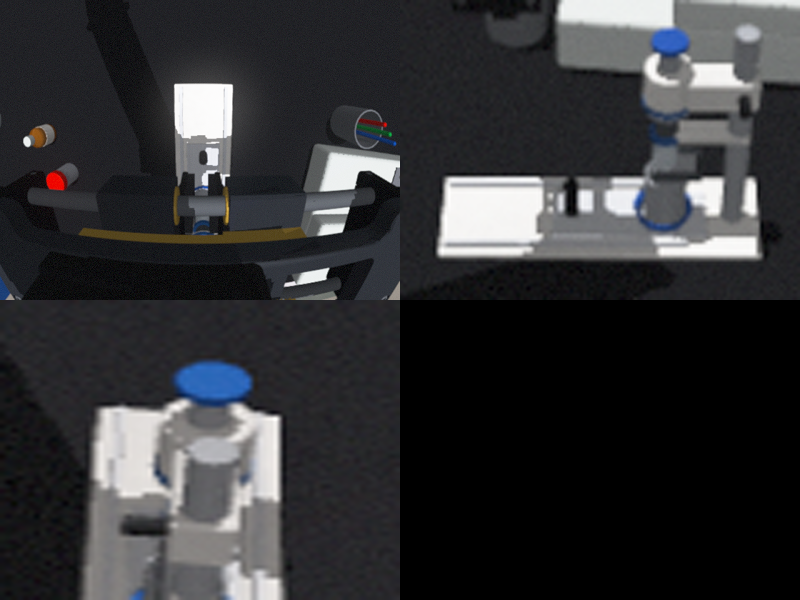

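The carriage is home: in the side crop the knob is at (571,195), and the jar stands in the nest under the spout at (663,195). Knob and ring both shifted by the expected travel. I now go over the crown.

>>> {"op": "send_rows", "data": {
  "rows": [
    {"hand":0,"x":25,"y":-1,"z":0,"roll":0},
    {"hand":0,"x":40,"y":-1.5,"z":0,"roll":0},
    {"hand":0,"x":40,"y":-1.5,"z":0,"roll":0},
    {"hand":0,"x":32,"y":-1,"z":0,"roll":0},
    {"hand":0,"x":15,"y":0,"z":0,"roll":0},
    {"hand":0,"x":0,"y":0,"z":0,"roll":0},
    {"hand":0,"x":0,"y":0,"z":-10,"roll":0},
    {"hand":0,"x":0,"y":0,"z":-10,"roll":0},
    {"hand":0,"x":0,"y":0,"z":0,"roll":0},
    {"hand":0,"x":0,"y":0,"z":0,"roll":0}
  ]
}}

```text
time: 17.35
position: [0.632, 0.132, 0.3352]
tool_rot: [-0.072, -3.14, 0.002]
ft_force: [-0.0, -0.2, 1.0]
grip_width: 0.006
grip_force: 0.0
```

```bash
python3 - <<'E'
from h import *
print('knob',plane('side',266.3,204.3,.057))
def tri(a,b):
    o,d=ray('side',*a);p,e=ray('scene',*b)
    A=np.c_[d,-e];s=np.linalg.lstsq(A,p-o,rcond=None)[0];return o+d*s[0],p+e*s[1]
b=cv2.imread('pics/d5.png');a=cv2.imread('pics/s5.png')
def cen(i,x0,x1,y0,y1):
    m=cv2.inRange(cv2.cvtColor(i,cv2.COLOR_BGR2HSV),(100,120,60),(130,255,255))[y0:y1,x0:x1]
    q=np.argwhere(m); return (q[:,1].min()+q[:,1].max())/2+x0,(q[:,0].min()+q[:,0].max())/2+y0
u=cen(b,285,310,150,172);v=cen(a,305,330,195,220);print(u,v,tri(u,v),get_state()['ft_force'])
E
```

```text
knob [0.53928497 0.13764463 0.057     ]
(np.float64(296.0), np.float64(162.5)) (np.float64(316.5), np.float64(209.0)) (array([0.63340459, 0.12957683, 0.24752872]), array([0.63298488, 0.13007268, 0.24805103])) [-0.01546288 -0.21163597  1.04068363]
```

Crown top is at about 0.25, and the fingertips are now at 0.265. I press down in small steps.

>>> {"op": "send_rows", "data": {
  "rows": [
    {"hand":0,"x":0,"y":0,"z":-3,"roll":0},
    {"hand":0,"x":0,"y":0,"z":-3,"roll":0},
    {"hand":0,"x":0,"y":0,"z":-3,"roll":0},
    {"hand":0,"x":0,"y":0,"z":-2,"roll":0},
    {"hand":0,"x":0,"y":0,"z":-2,"roll":0},
    {"hand":0,"x":0,"y":0,"z":-2,"roll":0},
    {"hand":0,"x":0,"y":0,"z":-2,"roll":0},
    {"hand":0,"x":0,"y":0,"z":0,"roll":0},
    {"hand":0,"x":0,"y":0,"z":0,"roll":0}
  ]
}}

```text
time: 18.25
position: [0.6328, 0.1322, 0.3186]
tool_rot: [0.072, 3.141, 0.0]
ft_force: [0.7, -0.8, 1.5]
grip_width: 0.005
grip_force: 0.6
```

>>> {"op": "send_rows", "data": {
  "rows": [
    {"hand":0,"x":0,"y":0,"z":-2,"roll":0},
    {"hand":0,"x":0,"y":0,"z":-2,"roll":0},
    {"hand":0,"x":0,"y":0,"z":0,"roll":0},
    {"hand":0,"x":0,"y":0,"z":0,"roll":0}
  ]
}}

```text
time: 18.65
position: [0.6328, 0.1322, 0.3145]
tool_rot: [0.072, 3.141, 0.0]
ft_force: [-0.5, 0.3, 2.0]
grip_width: 0.008
grip_force: 1.0
```

>>> {"op": "send_rows", "data": {
  "rows": [
    {"hand":0,"x":0,"y":0,"z":-2,"roll":0},
    {"hand":0,"x":0,"y":0,"z":-2,"roll":0},
    {"hand":0,"x":0,"y":0,"z":0,"roll":0},
    {"hand":0,"x":0,"y":0,"z":0,"roll":0}
  ]
}}

```text
time: 19.05
position: [0.6328, 0.1322, 0.3105]
tool_rot: [0.072, 3.14, 0.0]
ft_force: [0.5, -1.2, 1.9]
grip_width: 0.007
grip_force: 1.4
```

>>> {"op": "send_rows", "data": {
  "rows": [
    {"hand":0,"x":0,"y":0,"z":-2,"roll":0},
    {"hand":0,"x":0,"y":0,"z":-1,"roll":0},
    {"hand":0,"x":0,"y":0,"z":0,"roll":0},
    {"hand":0,"x":0,"y":0,"z":0,"roll":0}
  ]
}}

```text
time: 19.45
position: [0.6328, 0.1323, 0.3081]
tool_rot: [0.072, 3.14, 0.0]
ft_force: [-1.0, -0.2, 5.3]
grip_width: 0.003
grip_force: 3.0
```

>>> {"op": "send_rows", "data": {
  "rows": [
    {"hand":0,"x":0,"y":0,"z":-1,"roll":0},
    {"hand":0,"x":0,"y":0,"z":-1,"roll":0},
    {"hand":0,"x":0,"y":0,"z":0,"roll":0},
    {"hand":0,"x":0,"y":0,"z":0,"roll":0}
  ]
}}

```text
time: 19.85
position: [0.6328, 0.1323, 0.3065]
tool_rot: [0.072, 3.14, 0.0]
ft_force: [-2.1, -0.6, 8.4]
grip_width: 0.003
grip_force: 3.8
```

>>> {"op": "send_rows", "data": {
  "rows": [
    {"hand":0,"x":0,"y":0,"z":-1,"roll":0},
    {"hand":0,"x":0,"y":0,"z":-1,"roll":0},
    {"hand":0,"x":0,"y":0,"z":0,"roll":0},
    {"hand":0,"x":0,"y":0,"z":0,"roll":0}
  ]
}}

```text
time: 20.25
position: [0.6328, 0.1323, 0.3046]
tool_rot: [0.072, 3.14, -0.0]
ft_force: [-2.0, -0.6, 8.8]
grip_width: 0.006
grip_force: 4.0
```

>>> {"op": "send_rows", "data": {
  "rows": [
    {"hand":0,"x":0,"y":0,"z":-1,"roll":0},
    {"hand":0,"x":0,"y":0,"z":-1,"roll":0},
    {"hand":0,"x":0,"y":0,"z":0,"roll":0},
    {"hand":0,"x":0,"y":0,"z":0,"roll":0}
  ]
}}

```text
time: 20.65
position: [0.6329, 0.1323, 0.3033]
tool_rot: [0.072, 3.139, -0.0]
ft_force: [-2.0, -1.4, 10.7]
grip_width: 0.005
grip_force: 5.3
```

>>> {"op": "send_rows", "data": {
  "rows": [
    {"hand":0,"x":0,"y":0,"z":-1,"roll":0},
    {"hand":0,"x":0,"y":0,"z":0,"roll":0},
    {"hand":0,"x":0,"y":0,"z":0,"roll":0}
  ]
}}

```text
time: 20.95
position: [0.6329, 0.1323, 0.303]
tool_rot: [0.072, 3.138, -0.0]
ft_force: [-3.2, -1.6, 12.6]
grip_width: 0.004
grip_force: 6.6
```

>>> {"op": "send_rows", "data": {
  "rows": [
    {"hand":0,"x":0,"y":0,"z":-1,"roll":0},
    {"hand":0,"x":0,"y":0,"z":0,"roll":0},
    {"hand":0,"x":0,"y":0,"z":0,"roll":0}
  ]
}}

```text
time: 21.25
position: [0.6329, 0.1324, 0.303]
tool_rot: [0.072, 3.138, -0.001]
ft_force: [-5.4, -2.6, 17.1]
grip_width: 0.005
grip_force: 8.4
```

The tool stays at z = 0.303 while the force rises to 17 N, so this is the solid second stop. I hold briefly, then back up.

>>> {"op": "send_rows", "data": {
  "rows": [
    {"hand":0,"x":0,"y":0,"z":0,"roll":0},
    {"hand":0,"x":0,"y":0,"z":0,"roll":0},
    {"hand":0,"x":0,"y":0,"z":0,"roll":0},
    {"hand":0,"x":0,"y":0,"z":4,"roll":0},
    {"hand":0,"x":0,"y":0,"z":6,"roll":0},
    {"hand":0,"x":0,"y":0,"z":6,"roll":0},
    {"hand":0,"x":0,"y":0,"z":8,"roll":0},
    {"hand":0,"x":0,"y":0,"z":15,"roll":0},
    {"hand":0,"x":0,"y":0,"z":20,"roll":0},
    {"hand":0,"x":0,"y":0,"z":10,"roll":0}
  ]
}}

```text
time: 22.25
position: [0.633, 0.1324, 0.3704]
tool_rot: [0.072, 3.139, 0.001]
ft_force: [0.4, 0.0, 0.4]
grip_width: 0.003
grip_force: 0.0
```

>>> {"op": "send_rows", "data": {
  "rows": [
    {"hand":0,"x":-30,"y":0,"z":0,"roll":0},
    {"hand":0,"x":-40,"y":0,"z":0,"roll":0},
    {"hand":0,"x":-40,"y":-20,"z":0,"roll":0},
    {"hand":0,"x":-20,"y":-40,"z":0,"roll":0},
    {"hand":0,"x":0,"y":-45,"z":0,"roll":0},
    {"hand":0,"x":0,"y":-45,"z":0,"roll":0},
    {"hand":0,"x":0,"y":-20,"z":0,"roll":0},
    {"hand":0,"x":0,"y":0,"z":0,"roll":0},
    {"hand":0,"x":0,"y":0,"z":0,"roll":0}
  ]
}}

```text
time: 23.15
position: [0.5027, -0.0373, 0.3685]
tool_rot: [-0.072, -3.141, -0.002]
ft_force: [0.2, 0.3, -0.2]
grip_width: 0.004
grip_force: 0.0
```

```bash
python3 - <<'E'
from h import *
s=get_state();print(s['position'],s['ft_force'])
b=snap('side','d6.png');o=cv2.imread('pics/d5.png')
f=lambda i:cv2.resize(i[150:235,255:335],(400,425),interpolation=cv2.INTER_CUBIC)
cv2.imwrite('pics/c6.png',np.hstack([f(o),f(b)]))
E
```

```text
[ 0.50269357 -0.03734823  0.36845849] [ 0.15098365  0.27217386 -0.20638947]
```

View pics/c6.png

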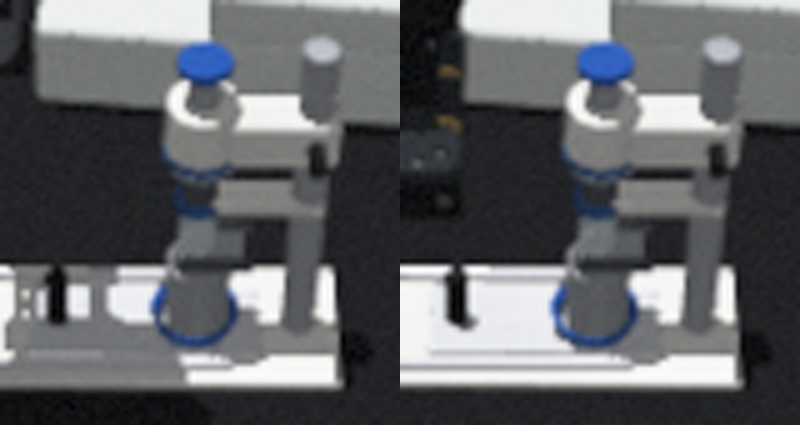

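The plunger is back up, the carriage is home and the jar stands under the spout. I'll check the tube pixels for the ball before and after.

```bash
python3 - <<'E'
from h import *
for n,f in(('side',('d0','d5','d6')),('scene',('s0','s5'))):
    print(n,[np.round(proj(n,np.array([.633,.132,z])),1).tolist() for z in(.076,.0855,.093,.1005,.12)])
u,v=np.round(proj('side',np.array([.633,.132,.093]))).astype(int)
for f in('d0','d5','d6'):
    print(f);print(cv2.imread(f'pics/{f}.png',0)[v-9:v+10,u-7:u+8])
E
```

```text
side [[294.0, 200.8], [294.1, 198.8], [294.2, 197.2], [294.3, 195.6], [294.5, 191.4]]
scene [[313.0, 251.9], [313.2, 249.7], [313.3, 248.0], [313.5, 246.3], [314.0, 241.7]]
d0
[[ 34  33  38  44  39  38  45  43  43  42  40  82 127 126 128]
 [ 35  32  35  46  47  45  45  44  40  40  56  92 127 127 127]
 [ 35  35  37  44  46  48  45  45  45  47  84 128 133 134 131]
 [ 35  32  36  39  42  46  45  44  46  49  75 114 130 131 130]
 [ 33  33  38  39  40  42  47  42  47  47  57  83 111 113 113]
 [ 31  34  36  49  71  72  69  61  63  70  69  69  66  71  71]
 [ 37  35  34  56  94 100 102 101 103 100  95  75  54  56  54]
 [ 36  32  29  61  96 109 111 114 112 112  98  76  56  59  55]
 [ 33  35  35  67 106 116 111 112 112 110 104  89  77  77  78]
 [ 34  34  37  70 109 114 114 114 112 109 105  95  89  89  93]
 [ 31  31  36  64 101 109 111 111 111 108 104  92  93  92  90]
 [ 36  31  35  56  94 112 110 111 110 105 100  90  87  90  90]
 [ 37  35  36  66 101 104 108 111 112 104  93  89  88  90  89]
 [ 30  34  32  59  88  72  80  83  85  72  70  68  70  69  71]
 [ 35  34  38  47  54  45  46  48  47  49 
[... 1975 characters left out ...]
0  53]
 [ 32  36  33  67 108 122 123 110 116 115 107  87  80  79  81]
 [ 35  35  34  70 111 119 116 111 112 111 107  94  90  91  93]
 [ 34  35  61 102 117 111 109 108 113 109 104  93  91  91  92]
 [ 35  62 106 118 110 113 111 114 111 107 100  88  91  92  92]
 [ 34  93 131 109 116 104 109 111 112  99  93  89  89  88  90]
 [ 45  98 124  88  94  71  81  82  83  74  71  73  69  70  69]
 [ 44  91 115  73  57  41  46  47  47  50  46  45  46  44  49]
 [162 145 131  82  43  43  44  43  42  46  43  44  44  44  46]
 [218 154 133 144  79  65  67  66  67  68  66  62  65  76 130]
 [165 118 105 127 109  95  81  83  83  85  84  86  77 111 193]
 [116  98  89  93  99  94  88  86  89  86  86  83  82 138 224]]
```

Tool travel (about 16 mm), the solid end at 17 N and the changed pixels where the ball lay (z ≈ 0.093–0.10) all say the ball dropped. I hand the job in.

```bash
python3 -c "
from bench import *
print(close_job())"
```

```text
the job is handed in; nothing more can be done
None
```

The job is handed in: the jar stands in the nest with the carriage home, and the plunger was pressed to its second stop (highest reading 17 N) and came back up. I could not see the ball in the jar, but the 16 mm of travel and a faint pixel change where it had rested suggest it dropped.

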